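# Lemon into the pedal caddy

### The job

Throw the old lemon away in the food-waste caddy: lift it out of its egg cup and rest it on the caddy's sloping feed shelf, against the shut lid. Press the orange pedal down until you feel it sit firmly on its rubber buffer and keep it there until the lemon has rolled in, then ease the pedal up so that the lid takes at least a second to come down and never slams. Do not stamp on the pedal, and leave the egg cup standing and the pot, the glass bowl and the spatula where they are.

Things in the scene. Friction and masses are not known exactly. Their poses are not given: they have to be found in the camera images.
- caddy: White food-waste caddy, fixed to the board, 200 (x) x 180 (y) x 180 mm high, open on top under its green lid, walls 5 mm. Origin: centre of its underside; its front (feed shelf and pedal) faces its own -x, z up. The shelf, a white chute 130 mm wide with side rails 7 mm high, slopes from x = -165 (surface 206 mm high) down to x = -88 (185 mm).
- feed (a point): Point on the middle of the sloping shelf's surface, under the spot where the lemon rests: x = -110, z = 191 mm in the caddy's frame, same axes. The lemon's centre then lies 26 mm above it. What is round rolls towards the caddy's +x and stops against the lip of the shut lid (front face at x = -84); when the lid rises it rolls into the bin.
- pedal: Orange paddle low on the caddy's front, 65 (x) x 90 (y) x 10 mm. Origin: on its pivot (along y) at x = -95, z = 47 mm of the caddy; the paddle reaches 35 to 100 mm out along its -x, upper face level with the origin. Level at rest; pressed, it swings down 0.19 to 0.29 rad until it meets the buffer. Spring and lid push back with a near-constant 4 to 12 N at pad (lid weight varies).
- pad (a point): Point to press: on the pedal's upper face, 83 mm out from the pivot, 47 mm above the board when up, 13 mm outside the shelf's edge seen from above. The shelf is in the way of a gripper pointing straight down here: come from the front, tilted 35 to 45 degrees from vertical, fingertips towards the caddy's +x. Pressing straight down is fine.
- lid (a joint): Angle of the green lid (rad), hinged on the caddy's far (+x) rim: 0 shut; 0.55 to 0.88 with the pedal on its buffer, by the buffer's height. Linked to the pedal: lid angle = 3 x pedal angle. Let go, it slams shut.
- lid_lip (a point): Middle of the top edge of the green upstanding lip along the lid's front, which stops the lemon; 226 mm above the board when shut.
- lemon: Small hard round yellow lemon, a ball of 50 mm diameter, about 60 g. Origin: its centre.
- eggcup: Blue ceramic egg cup, 48 mm across the rim, 32 mm high, loose, in which the lemon sits (lemon's centre about 49 mm above the board). Origin: centre of its underside.
- bowl: Glass mixing bowl, 140 mm across, 65 mm high, loose, to be left alone. Origin: centre of its underside.
- pot: Steel cooking pot, 170 mm across, 100 mm high, loose, to be left alone. Origin: centre of its underside.
- spatula: Orange silicone spatula, 280 mm long, lying beside the caddy, to be left alone. Origin near its middle, x along it.
- buffer: Black rubber buffer, 24 mm across, on the board under the pedal's outer part (x = -175 mm of the caddy), on which the pressed pedal comes to sit. Its top stands 14 to 21.5 mm above the board; the height differs each time and is not told, so the pedal goes down 16 to 25 mm at pad: feel for the sudden stiffness, and press on by 3 N or more. Origin: on the board, on its axis.
Mind the look-alikes: they are no part of the job. There is more than one size of the lemon; the one meant has the size given above.

How it is judged:
By the outcome, as a careful person would: the job done as asked, in the order asked, and still so for the second after the job is handed in, with the robot touching nothing.
It also fails if it takes over 64 s, if anything falls off the work surface, if the arm or the gripper's body presses on something with over 40 N, if the wrist force passes 120 N, or if a joint passes its speed limit or range.

### The arm

A 6-joint arm with a two-finger parallel gripper is mounted at the origin on the work surface. World frame = base frame: x ahead of the robot, y to its left, z up, the work surface at z = 0. Lengths are in mm, angles in rad, forces in N, time in s.
With the tool pointing down it reaches from about 250 to 800 mm from the base axis. Payload 3.9 kg.
Tool frame: the origin (TCP) lies midway between the tips of the shut fingers; the grasp point (between the pads) lies 19 mm behind it; z points along the fingers, y is the line along which they close (so a half turn about z gives the same grasp; the last joint's range is limited). The gripper opens to 85 mm and grips with 20 to 120 N. Pads are 22 mm wide; open, the fingers measure 114 mm over their backs; the gripper's body (76 mm by 85 mm) begins 54 mm behind the grasp point. The pads swing forward as they close: fully open they stand 13 mm farther back than shut.
Start: joints at [-1.255, 0.26, -0.138, 1.173, 0, 1.571], TCP at [163.048, -499.029, 205.104] pointing down, gripper open.
Joint ranges: [-2.78, 2.78], [-0.83, 1.72], [-1.28, 1.37], [-1.9, 2.12], [-1.57, 1.48], [-3.14, 3.14]. Speed limits (rad/s): [2.57, 2.57, 3.14, 3.14, 3.14, 3.14].

### API

Orientations are given as a unit quaternion [x, y, z, w].
In Python, from bench import ctrl, snapshot gives the robot as it stands.
- The arm moves only by the tool play_rows, never from a script. Its argument "motion" is a list that holds one entry, the list of rows, each a list of 7 numbers: the shift along the world's x, y, z scaled (see below), then the turn, a rotation vector about the world's x, y, z scaled (see below), then the opening, from 0 (shut) to 1 (fully open). A call has 1 to 5 rows; each row is the pose to reach, as a shift and turn from the pose commanded when the call began; what a row does not reach only later rows make up. The controller multiplies each number of a shift by 200 mm and each number of a turn by 120 degrees. A row lasts 1/12 s, in which the tool goes at most 41.7 mm and 7.16 degrees, less where a joint would pass 70% of its speed; a pose out of reach is approached as far as the arm can. A call with a number of a shift or a turn outside -1 to 1 is refused whole. A call with a gripper value outside its range is refused whole. The fingers move at their own pace and stop on an object; "grip_force" is the grip in N (left out, the last holds). Time passes only in rows, so rows that repeat a pose let the fingers close. It gives the time, the measured TCP pose, the force, the opening and the grip force at its end, in the units of the state.
- ctrl.get_state(): the state, without advancing time (a new reading comes with each control period).
- snapshot(name): name is "scene" or "top" or "wrist"; returns a dict with "frame" (400x640x3 uint8, blue, green, red), "fx", "fy", "cx", "cy" (pixels), "D" ([k1, k2, p1, p2, k3] as OpenCV has them; the pictures are not rectified), "R" (3x3) and "t" (3): a world point X has camera coordinates R X + t. Camera axes: x right, y down, z forward; pixel columns grow to the right and rows downward; lengths in mm; the calibration is good to about 2 mm. A picture is of the moment at which its call begins. There is no depth.
- ctrl.hand_in(): hands the job in; it is judged then, once.
The state is a dict: "time_s": time; "joint_pos": joint angles; "qvel": joint speeds; "tau": joint torques, N m; "tcp_pos": TCP position; "tool_rot": TCP orientation; "contact_force": force on the tool from outside, world axes, zero at the start; "ft_torque": the same for the moment, N m; "width": finger opening in mm; "grasp_force": force on a finger pad.
Only numpy, scipy, OpenCV 4.12 (cv2) and the standard library are available. Lean on these libraries where they do the work, as an engineer would, in place of code of your own. Each camera call takes 0.05 s, during which the arm holds its last target. There are 200 camera calls.

## Working session

There is one attempt and no reset: what is moved stays moved. The work goes in short steps, Python scripts to look and compute and a tool call to move; the robot and the scene stay as the last step left them, time stands still between calls to the robot, and variables do not carry over. Pictures are saved under pics/ and viewed, at most 10 in all, crops included, and the job is handed in when it is done.

Besides the shell and the picture viewer there is one more tool, called as name(argument=value, ...), one argument or row to a line, values as JSON. play_rows: Moves the arm, as the interface text tells. Its arguments: {"type":"object","properties":{"motion":{"type":"array"},"grip_force":{"type":"number"}},"required":["motion"]}

```bash
mkdir -p pics; ls; cat > h.py <<'E'
import numpy as np, cv2, pickle
from bench import ctrl, snapshot
def ray(s,px):
    K=np.array([[s['fx'],0,s['cx']],[0,s['fy'],s['cy']],[0,0,1.]])
    u=cv2.undistortPoints(np.array([[px]],float),K,np.array(s['D'],float))[0,0]
    R=np.array(s['R']);t=np.array(s['t'])
    return -R.T@t, R.T@np.array([u[0],u[1],1.])
def onz(s,px,z):
    o,d=ray(s,px); return o+d*(z-o[2])/d[2]
def proj(s,X):
    K=np.array([[s['fx'],0,s['cx']],[0,s['fy'],s['cy']],[0,0,1.]])
    return cv2.projectPoints(np.array(X,float).reshape(-1,1,3),cv2.Rodrigues(np.array(s['R'],float))[0],np.array(s['t'],float),K,np.array(s['D'],float))[0].reshape(-1,2)
def tri(s1,p1,s2,p2):
    o1,d1=ray(s1,p1);o2,d2=ray(s2,p2)
    a=np.linalg.lstsq(np.c_[d1,-d2],o2-o1,rcond=None)[0]
    A=o1+a[0]*d1;B=o2+a[1]*d2
    return (A+B)/2, np.linalg.norm(A-B)
E
python3 - <<'E'
from h import *
for n in("scene","top"):
    s=snapshot(n); cv2.imwrite(f'pics/{n}0.png',s['frame']); pickle.dump(s,open(n+'0.pkl','wb'))
    o=-np.array(s['R']).T@np.array(s['t']);print(n,o.round(),s['fx'])
print(ctrl.get_state())
E
```

```text
pics
scene [1541. -911.  991.] 495.8292522002861
top [ 477.   36. 1605.] 514.9464605320809
{'time_s': 0.1, 'joint_pos': array([-1.25499690e+00,  2.60651514e-01, -1.39237524e-01,  1.17270372e+00,
        4.08534363e-05,  1.57079132e+00]), 'qvel': array([ 0.00060743, -0.00204839,  0.00504652, -0.00238008,  0.00087004,
        0.00200463]), 'tau': array([-4.76628029e-04, -4.06508303e+01,  2.54528207e+01,  1.01072202e-02,
       -8.78823721e-05,  2.54207322e-06]), 'tcp_pos': array([ 162.86146129, -498.40717957,  204.33173934]), 'tool_rot': array([ 9.87558930e-01,  1.57246787e-01, -1.21064317e-04, -8.90252376e-04]), 'contact_force': array([-0.15533767,  0.01090729,  0.52061166]), 'ft_torque': array([ 0.08244038, -0.01362649,  0.05850059]), 'grasp_force': 0.0, 'width': 85.57399588119574}
```

View pics/scene0.png

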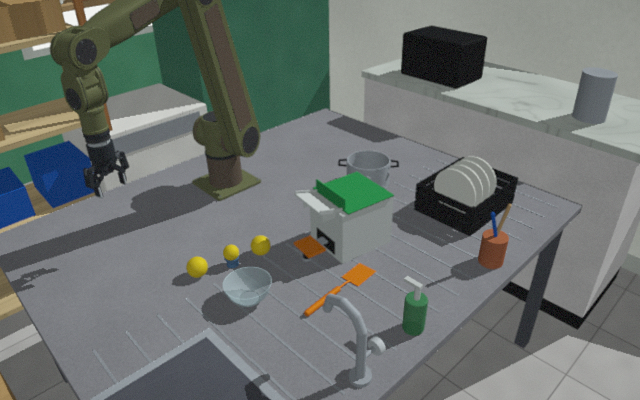

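View pics/top0.png

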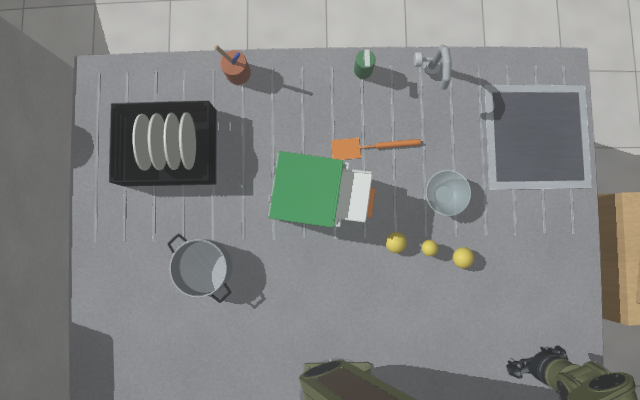

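The scene view shows three yellow balls at (198,267), (231,253) and (261,244), with blue under the middle one. The caddy's shelf and orange pedal are on its left, the bowl is at (247,287) and the pot behind. In the top view the balls are at (397,243), (430,248) and (464,258), and the caddy's front faces image right (world -y).

```bash
python3 - <<'E'
from h import *
S={n:pickle.load(open(n+'0.pkl','rb')) for n in("scene","top")}
rng={'yellow':((20,120,100),(35,255,255)),'green':((55,150,60),(75,255,255)),'orange':((5,170,100),(14,255,255)),'blue':((98,90,60),(115,255,255))}
for n,s in S.items():
    hsv=cv2.cvtColor(s['frame'],cv2.COLOR_BGR2HSV)
    for c,(a,b) in rng.items():
        m=cv2.inRange(hsv,a,b); k,l,st,ce=cv2.connectedComponentsWithStats(m)
        for i in range(1,k):
            if st[i,4]>25:
                cs=max(cv2.findContours((l==i).astype('uint8'),0,2)[0],key=cv2.contourArea)
                ctr=ce[i]
                x=''
                if c=='yellow':
                    (u,v),r=cv2.minEnclosingCircle(cs); ctr=(u,v)
                    X=onz(s,(u,v),49); o=-np.array(s['R']).T@s['t']
                    x=f" r={r:.1f} d~{2*r/s['fx']*np.linalg.norm(X-o):.0f} X@49={X.round(1)} "
                if c=='green' and st[i,4]>1000: x=' quad '+str(cv2.approxPolyDP(cs,6,True).reshape(-1,2).tolist())+str(cv2.minAreaRect(cs))
                if c=='orange': x=' rect '+str(cv2.minAreaRect(cs))
                print(n,c,np.round(ctr,1),st[i],x)
f=S['scene']['frame'][205:305,170:370]; g=S['top']['frame'][140:280,260:480]
A=cv2.resize(f,(700,350),interpolation=2)[:, :]
cv2.imwrite('pics/crop.png',cv2.resize(f,(780,390),interpolation=2))
cv2.imwrite('pics/crop2.png',cv2.resize(g,(770,490),interpolation=2))
E
```

```text
scene yellow [259.9 244.9] [251 236  19  19 295]  r=9.9 d~64 X@49=[ 486.1 -196.5   49. ] 
scene yellow [230.7 251.9] [223 244  16  16 195]  r=8.0 d~50 X@49=[ 450.1 -283.8   49. ] 
scene yellow [196.8 266.8] [187 257  21  21 347]  r=10.7 d~66 X@49=[ 437.8 -399.    49. ] 
scene green [352.5 192. ] [ 314  172   79   42 1717]  quad [[392, 195], [356, 172], [317, 180], [314, 188], [348, 213]]((351.60675048828125, 192.12921142578125), (71.54985809326172, 39.6439208984375), 32.0053825378418)
scene orange [307.1 245.9] [294 236  28  22 162]  rect ((308.0, 245.0), (24.041629791259766, 16.970561981201172), 45.0)
scene blue [ 59.2 172.6] [  24  141   71   67 3012] 
scene blue [ 12.8 198.9] [   0  167   36   62 1425] 
scene blue [493.6 222. ] [490 211   7  25  92] 
scene blue [232.4 263.2] [226 257  13  11  84] 
top yellow [395.4 242.1] [386 233  20  19 294]  r=9.9 d~60 X@49=[ 471.8 -180.    49. ] 
top yellow [429.  247.5] [422 241  15  15 174]  r=7.6 d~47 X@49=[ 453.7 -281.5   49. ] 
top yellow [462.7 257.4] [453 248  20  20 306]  r=10.0 d~63 X@49=[ 421.5 -383.7   49. ] 
top blue [235.6  57.5] [233  53   7  11  33]
```

View pics/crop.png

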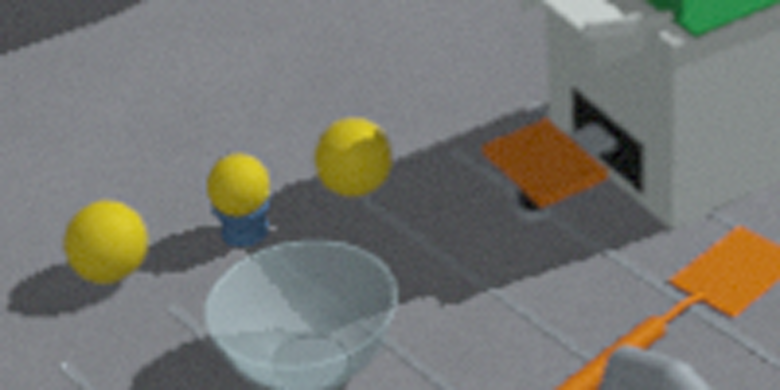

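View pics/crop2.png

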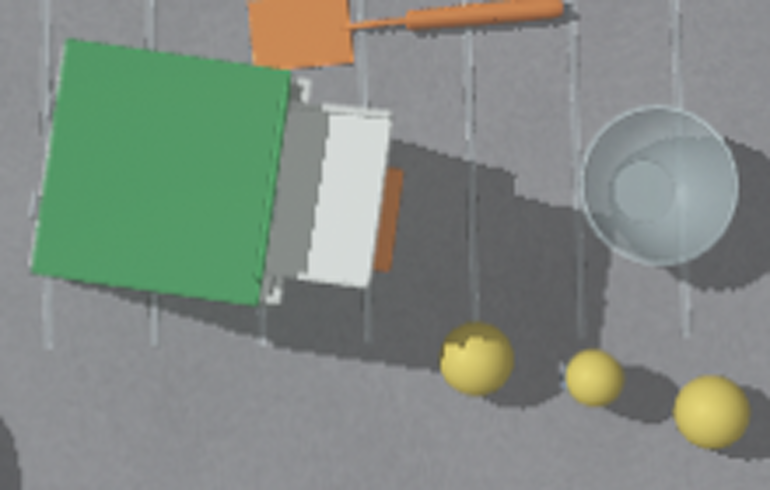

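The candidates are top (395,242) at about 62 mm, (429,248) at about 49 mm, and (463,257) at about 64 mm. The middle one is meant: it is 50 mm and sits in the blue egg cup, which both crops confirm. Next is the caddy pose, taken from corner points.

```bash
python3 - <<'E'
from h import *
from scipy.optimize import least_squares
sc,tp=[pickle.load(open(n+'0.pkl','rb')) for n in("scene","top")]
print('lemon tri',tri(sc,(230.7,251.9),tp,(429,247.5)))
P=lambda q:np.array(q)/3.9+[170,205]-.4
T=lambda q:np.array(q)/3.5+[260,140]-.4
for q in [(547,118),(610,178),(545,207),(483,150)]: print('pedal scene',onz(sc,P(q),47).round())
for q in [(403,170),(388,271)]: print('pedal top',onz(tp,T(q),47).round())
for q in [(392,112),(367,288)]: print('shelf',onz(tp,T(q),211).round())
for q in [(290,72),(260,304)]: print('lip',onz(tp,T(q),226).round())
for q in [(67,40),(32,273)]: print('lidback',onz(tp,T(q),190).round())
print('bowl',onz(tp,T((660,187)),65).round(),'big',onz(tp,(395.4,242.1),32),onz(tp,(462.7,257.4),32))
c=[(-195,45,47),(-195,-45,47),(-165,65,211),(-165,-65,211)]
obs=[(tp,T((388,271)),c[0]),(tp,T((403,170)),c[1]),(tp,T((367,288)),c[2]),(tp,T((392,112)),c[3])]
# scene: far-left..: assign later by printed geometry
obs+=[(sc,P((547,118)),(-130,45,47)),(sc,P((610,178)),(-130,-45,47)),(sc,P((545,207)),(-195,-45,47)),(sc,P((483,150)),(-195,45,47))]
def W(p,X):
    a=p[2];return np.array([p[0]+np.cos(a)*X[0]-np.sin(a)*X[1],p[1]+np.sin(a)*X[0]+np.cos(a)*X[1],X[2]])
f=lambda p:np.concatenate([proj(s,W(p,X))[0]-q for s,q,X in obs])
r=least_squares(f,[540,30,1.5],x_scale=[10,10,.1]);p=r.x
print(p,r.fun.round(1))
for nm,X in dict(feed=(-110,0,191),pad=(-178,0,47),lip=(-84,0,226),shelfedge=(-165,0,206)).items(): print(nm,W(p,X).round(1))
for l,s in (('t',tp),): print('lip ends px',[proj(s,W(p,(-84,y,226)))[0].round(1) for y in(-90,90)],T((290,72)),T((260,304)))
E
```

```text
lemon tri (array([ 452.53460218, -282.90875478,   49.89203321]), np.float64(3.7711199094457153))
pedal scene [556. -47.  47.]
pedal scene [652. -67.  47.]
pedal scene [ 643. -128.   47.]
pedal scene [ 552. -113.   47.]
pedal top [ 637. -122.   47.]
pedal top [ 549. -106.   47.]
shelf [666. -98. 211.]
shelf [529. -75. 211.]
lip [696. -18. 226.]
lip [517.   9. 226.]
lidback [731. 157. 190.]
lidback [546. 187. 190.]
bowl [ 617. -342.   65.] big [ 471.88506891 -182.27924001   32.        ] [ 420.9708422  -388.29183886   32.        ]
[624.50429877  75.72353053   1.408554  ] [ 1.   0.2  0.8 -0.2  0.6 -1.9  0.1  1.3  0.8  0.2  0.5 -1.5 -0.2 -1.4
  0.2 -1. ]
feed [606.7 -32.8 191. ]
pad [595.8 -99.9  47. ]
lip [610.9  -7.2 226. ]
shelfedge [597.9 -87.1 206. ]
lip ends px [array([343.8, 158.8]), array([334.3, 224.6])] [342.45714286 160.17142857] [333.88571429 226.45714286]
```

play_rows(
  motion=[
    [[0.16,0.12,0,0,0,0.058,1],[0.32,0.24,0,0,0,0.116,1],[0.48,0.36,0,0,0,0.174,1],[0.64,0.48,0,0,0,0.232,1],[0.8,0.6,0,0,0,0.29,1]],
  ],
)

```text
time_s: 0.52
tcp_pos: [323.9, -377.5, 204.8]
tool_rot: [0.894, 0.448, -0.0, -0.0]
contact_force: [0.4, -0.5, -0.8]
width: 85.4
grasp_force: 0.0
```

play_rows(
  motion=[
    [[0.16,0.12,0,0,0,0.058,1],[0.32,0.24,0,0,0,0.116,1],[0.48,0.36,0,0,0,0.174,1],[0.645,0.475,0,0,0,0.232,1],[0.645,0.475,0,0,0,0.232,1]],
  ],
)

```text
time_s: 0.93
tcp_pos: [457.4, -280.0, 204.5]
tool_rot: [0.758, 0.652, 0.002, 0.0]
contact_force: [0.2, -0.5, 0.4]
width: 85.6
grasp_force: 0.0
```

play_rows(
  motion=[
    [[0,0,0,0,0,0,1],[0,0,0,0,0,0,1]],
  ],
)

```text
time_s: 1.1
tcp_pos: [451.4, -283.8, 204.6]
tool_rot: [0.762, 0.648, -0.001, -0.001]
contact_force: [-0.3, -1.3, -0.4]
width: 85.3
grasp_force: 0.0
```

```bash
python3 - <<'E'
from h import *
from scipy.spatial.transform import Rotation as Ro
s=snapshot('wrist');st=ctrl.get_state(); pickle.dump(s,open('w1.pkl','wb'))
cv2.imwrite('pics/w1.png',s['frame'])
R=Ro.from_quat(st['tool_rot']).as_matrix();print(st['time_s'],st['tcp_pos'].round(1),R.round(3).tolist(),st['contact_force'].round(2))
hsv=cv2.cvtColor(s['frame'],cv2.COLOR_BGR2HSV)
m=cv2.inRange(hsv,(20,120,60),(35,255,255))
for c in cv2.findContours(m,0,2)[0]:
    if cv2.contourArea(c)>200:
        (u,v),r=cv2.minEnclosingCircle(c);X=onz(s,(u,v),49);o=-np.array(s['R']).T@s['t']
        print((u,v),r,2*r/s['fx']*np.linalg.norm(X-o),X.round(1),'cam',o.round())
E
```

```text
1.15 [ 451.  -284.3  204.7] [[0.162, 0.987, -0.001], [0.987, -0.162, 0.0], [0.0, -0.001, -1.0]] [-0.66 -1.02  0.01]
(314.0, 252.5) 24.824481964111328 63.91146788315699 [ 421.1 -383.    49. ] cam [ 464. -211.  373.]
(325.3418273925781, 173.88265991210938) 21.284099578857422 49.36129409727027 [ 451.5 -285.2   49. ] cam [ 464. -211.  373.]
(327.5, 80.5) 30.992033004760742 70.2544413537956 [ 470.  -185.8   49. ] cam [ 464. -211.  373.]
```

View pics/w1.png

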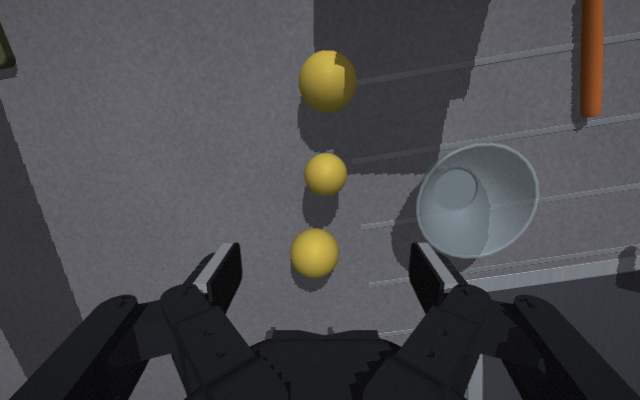

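The wrist view shows the small lemon at (325,174) between the two larger ones at (327,80) and (314,252). It measures 49 mm, lies at (451.5,-285), and is centred under the gripper, so I descend.

play_rows(
  motion=[
    [[0,-0.002,-0.18,0,0,0,1],[0,-0.002,-0.36,0,0,0,1],[0,-0.002,-0.54,0,0,0,1],[0,-0.002,-0.7,0,0,0,1],[0,-0.002,-0.8,0,0,0,1]],
  ],
)

```text
time_s: 1.57
tcp_pos: [448.4, -284.5, 42.0]
tool_rot: [0.763, 0.646, -0.001, -0.002]
contact_force: [-0.2, 0.6, 0.9]
width: 85.6
grasp_force: 0.0
```

play_rows(
  motion=[
    [[0,0,-0.04,0,0,0,1],[0,0,-0.07,0,0,0,1],[0,0,-0.07,0,0,0,1],[0,0,-0.07,0,0,0,0.75],[0,0,-0.07,0,0,0,0.65]],
  ],
  grip_force=25,
)

```text
time_s: 1.98
tcp_pos: [453.2, -285.5, 32.7]
tool_rot: [0.762, 0.647, 0.0, 0.001]
contact_force: [-0.5, 0.3, 0.6]
width: 63.7
grasp_force: 0.0
```

play_rows(
  motion=[
    [[0,0,0,0,0,0,0.6],[0,0,0,0,0,0,0.55],[0,0,0,0,0,0,0.5],[0,0,0,0,0,0,0.5],[0,0,0,0,0,0,0.5]],
  ],
)

```text
time_s: 2.4
tcp_pos: [451.5, -284.6, 31.9]
tool_rot: [0.762, 0.648, -0.001, 0.0]
contact_force: [-3.0, 0.1, 5.7]
width: 43.1
grasp_force: 2.9
```

```bash
python3 - <<'E'
from h import *
st=ctrl.get_state();print(st['width'],st['grasp_force'],st['contact_force'].round(2),st['tcp_pos'].round(1))
s=snapshot('wrist');a=snapshot('scene')
cv2.imwrite('pics/w2.png',np.vstack([cv2.resize(s['frame'][100:400,120:520],(600,450))[:300],cv2.resize(a['frame'][195:295,150:350],(600,300),interpolation=2)]))
E
```

```text
43.11544708712133 2.9428781289607286 [-3.    0.09  5.73] [ 451.5 -284.6   31.9]
```

View pics/w2.png

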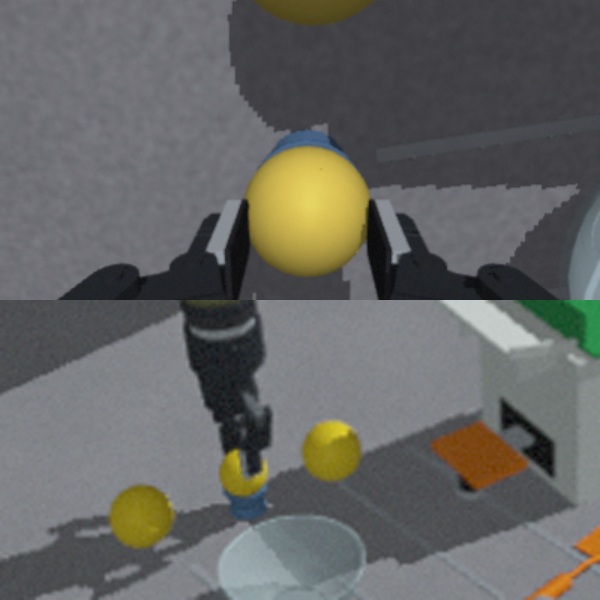

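```bash
python3 - <<'E'
from h import *
s=snapshot('scene')
f=s['frame'][235:275,210:260]; cv2.imwrite('pics/c3.png',cv2.resize(f,(750,600),interpolation=2))
for z in (30,40,50,60): print(z,[proj(s,(451.5+.987*k,-284.6-.162*k,z))[0].round(1) for k in(21.5,30)], 'crop', ((proj(s,(451.5+.987*25,-284.6-.162*25,z))[0]-[210,235])*15).round())
E
```

```text
30 [array([234.5, 260.6]), array([235.7, 262. ])] crop [374. 392.]
40 [array([234.1, 258. ]), array([235.3, 259.4])] crop [369. 354.]
50 [array([233.7, 255.5]), array([234.9, 256.9])] crop [363. 316.]
60 [array([233.3, 252.9]), array([234.6, 254.3])] crop [357. 277.]
```

View pics/c3.png

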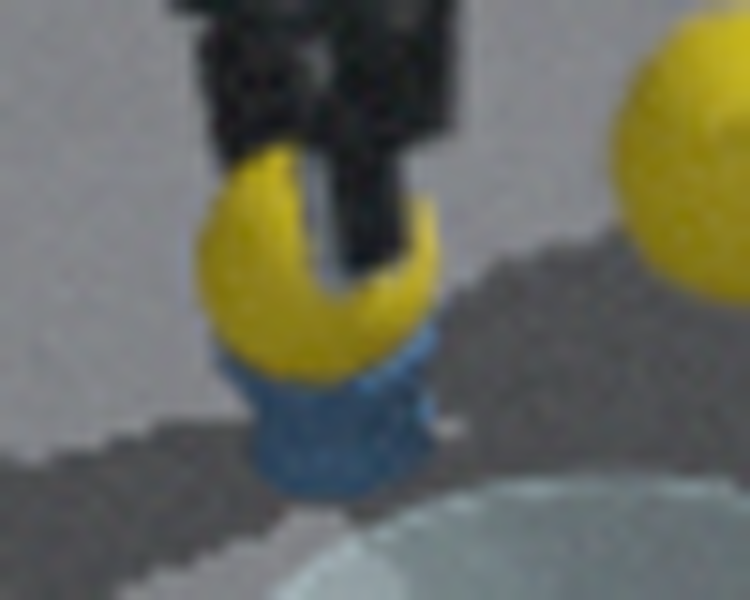

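The enlarged view shows the fingertips (about crop (365,285)) only reaching z of roughly 58. They sit above the lemon's equator, and the cup is still standing. I open, go 16 mm lower and regrip.

play_rows(
  motion=[
    [[0,0,0,0,0,0,0.7],[0,0,0,0,0,0,0.9],[0,0,0,0,0,0,0.95],[0,0,-0.04,0,0,0,0.95],[0,0,-0.08,0,0,0,0.95]],
  ],
)

```text
time_s: 2.97
tcp_pos: [452.7, -284.7, 14.8]
tool_rot: [0.762, 0.648, 0.0, 0.001]
contact_force: [0.6, 0.4, -0.1]
width: 81.2
grasp_force: 0.0
```

play_rows(
  motion=[
    [[0,0,0,0,0,0,0.95],[0,0,0,0,0,0,0.8],[0,0,0,0,0,0,0.7],[0,0,0,0,0,0,0.63],[0,0,0,0,0,0,0.6]],
  ],
)

```text
time_s: 3.38
tcp_pos: [452.0, -284.5, 15.2]
tool_rot: [0.762, 0.648, -0.0, 0.0]
contact_force: [-0.2, -0.2, 0.7]
width: 51.3
grasp_force: 0.3
```

play_rows(
  motion=[
    [[0,0,0,0,0,0,0.55],[0,0,0,0,0,0,0.5],[0,0,0,0,0,0,0.45],[0,0,0,0,0,0,0.4],[0,0,0,0,0,0,0.4]],
  ],
)

```text
time_s: 3.8
tcp_pos: [451.8, -284.5, 15.4]
tool_rot: [0.762, 0.648, -0.0, -0.0]
contact_force: [-2.9, 0.9, 6.2]
width: 48.6
grasp_force: 25.5
```

play_rows(
  motion=[
    [[0,0,0,0,0,0,0.7],[0,0,0,0,0,0,0.75],[0,0,0,0,0,0,0.75],[0,0,-0.035,0,0,0,0.75],[0,0,-0.035,0,0,0,0.75]],
  ],
)

```text
time_s: 4.22
tcp_pos: [451.6, -284.1, 6.9]
tool_rot: [0.762, 0.648, -0.0, -0.001]
contact_force: [-0.0, 0.4, -0.1]
width: 64.5
grasp_force: 0.0
```

play_rows(
  motion=[
    [[0,0,0,0,0,0,0.65],[0,0,0,0,0,0,0.6],[0,0,0,0,0,0,0.55],[0,0,0,0,0,0,0.45],[0,0,0,0,0,0,0.4]],
  ],
)

```text
time_s: 4.63
tcp_pos: [451.7, -284.3, 8.1]
tool_rot: [0.762, 0.648, -0.0, -0.0]
contact_force: [-1.7, 1.0, 0.9]
width: 48.6
grasp_force: 25.7
```

play_rows(
  motion=[
    [[0,0,0,0,0,0,0.4],[0,0,0,0,0,0,0.4]],
  ],
)

```text
time_s: 4.8
tcp_pos: [451.8, -284.3, 8.1]
tool_rot: [0.762, 0.648, -0.0, -0.0]
contact_force: [-1.2, 0.5, 0.3]
width: 48.4
grasp_force: 25.7
```

play_rows(
  motion=[
    [[0,0,0.03,0,0,0,0.4],[0,0,0.08,0,0,0,0.4],[0,0,0.16,0,0,0,0.4],[0,0,0.28,0,0,0,0.4],[0,0,0.42,0,0,0,0.4]],
  ],
)

```text
time_s: 5.22
tcp_pos: [451.5, -284.0, 92.8]
tool_rot: [0.762, 0.648, -0.0, -0.001]
contact_force: [0.6, 0.3, -0.5]
width: 48.3
grasp_force: 26.0
```

play_rows(
  motion=[
    [[0,0,0.16,0,0,0,0.4],[0,0,0.32,0,0,0,0.4],[0,0,0.48,0,0,0,0.4],[0,0,0.6,0,0,0,0.4],[0,0,0.7,0,0,0,0.4]],
  ],
)

```text
time_s: 5.63
tcp_pos: [453.0, -284.9, 236.0]
tool_rot: [0.762, 0.648, 0.001, 0.002]
contact_force: [-0.6, -0.4, -1.5]
width: 48.5
grasp_force: 26.1
```

play_rows(
  motion=[
    [[0.06,0.1,0,0,0,0,0.4],[0.14,0.23,0,0,0,0,0.4],[0.23,0.38,0,0,0,0,0.4],[0.32,0.52,0,0,0,0,0.4],[0.41,0.66,0,0,0,0,0.4]],
  ],
)

```text
time_s: 6.05
tcp_pos: [534.9, -151.2, 233.5]
tool_rot: [0.762, 0.648, 0.001, 0.001]
contact_force: [0.2, 0.2, -0.1]
width: 48.5
grasp_force: 26.1
```

play_rows(
  motion=[
    [[0.09,0.14,0,0,0,0,0.4],[0.18,0.28,0,0,0,0,0.4],[0.26,0.4,0,0,0,0,0.4],[0.33,0.51,0,0,0,0,0.4],[0.33,0.51,0,0,0,0,0.4]],
  ],
)

```text
time_s: 6.47
tcp_pos: [602.9, -46.1, 232.7]
tool_rot: [0.76, 0.65, 0.002, 0.0]
contact_force: [0.3, -0.4, -0.2]
width: 48.9
grasp_force: 26.1
```

play_rows(
  motion=[
    [[0,0,0,0,0,0,0.4],[0,0,0,0,0,0,0.4]],
  ],
)

```text
time_s: 6.63
tcp_pos: [599.9, -50.6, 232.7]
tool_rot: [0.762, 0.648, -0.0, 0.0]
contact_force: [0.1, -0.2, -0.6]
width: 48.4
grasp_force: 26.1
```

```bash
python3 - <<'E'
from h import *
st=ctrl.get_state();print(st['width'],st['grasp_force'],st['tcp_pos'].round(1))
w=snapshot('wrist');s=snapshot('scene');t=snapshot('top')
pickle.dump((w,s,t),open('w3.pkl','wb'))
p=(624.5,75.7,1.4086)
def W(X):
    a=p[2];return np.array([p[0]+np.cos(a)*X[0]-np.sin(a)*X[1],p[1]+np.sin(a)*X[0]+np.cos(a)*X[1],X[2]])
f=w['frame'].copy()
for X in [(-84,90,226),(-84,-90,226),(-165,65,213),(-165,-65,213),(-110,0,191)]:
    u=proj(w,W(X))[0];print(X,u.round(1)); cv2.circle(f,tuple(int(v) for v in u),3,(255,0,255),1)
b=cv2.resize(s['frame'][160:280,200:400],(320,192),interpolation=2);g=cv2.resize(t['frame'][130:250,260:460],(320,192),interpolation=2)
cv2.imwrite('pics/w3.png',np.vstack([f,np.hstack([b,g])]))
E
```

```text
48.38862759125108 26.10030233860016 [599.9 -50.6 232.7]
(-84, 90, 226) [184.7 155.4]
(-84, -90, 226) [477.1 155.7]
(-165, 65, 213) [242.  261.5]
(-165, -65, 213) [417.7 261.6]
(-110, 0, 191) [329.8 182. ]
```

View pics/w3.png

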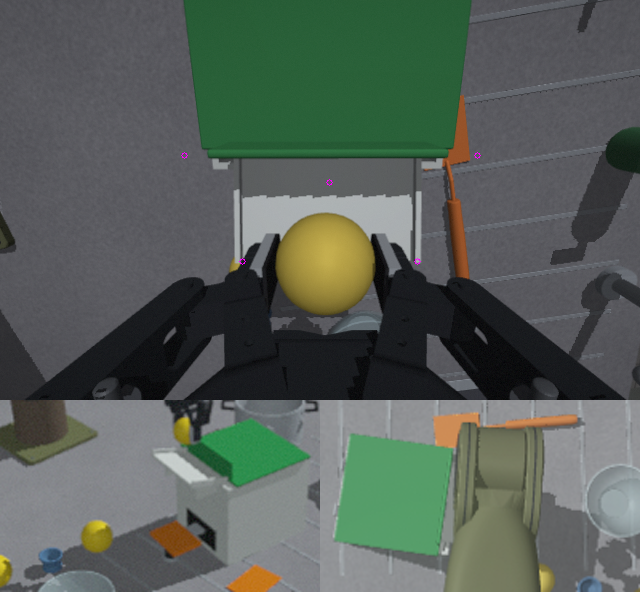

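The wrist view confirms the caddy estimate: lip edge at row 150–157 centred on column 329, rails at columns 240 and 418, and the predicted points match. The lemon is held and the egg cup is standing. I lower it onto the shelf.

play_rows(
  motion=[
    [[0.015,0.03,-0.03,0,0,0,0.4],[0.03,0.068,-0.09,0,0,0,0.4],[0.03,0.068,-0.15,0,0,0,0.4],[0.03,0.068,-0.2,0,0,0,0.4],[0.03,0.068,-0.23,0,0,0,0.4]],
  ],
)

```text
time_s: 7.2
tcp_pos: [605.1, -37.0, 184.4]
tool_rot: [0.762, 0.647, -0.001, -0.001]
contact_force: [-0.5, -0.5, -1.2]
width: 48.2
grasp_force: 26.1
```

play_rows(
  motion=[
    [[0,0,-0.01,0,0,0,0.4],[0,0,-0.02,0,0,0,0.4],[0,0,-0.03,0,0,0,0.4],[0,0,-0.04,0,0,0,0.4],[0,0,-0.04,0,0,0,0.4]],
  ],
)

```text
time_s: 7.62
tcp_pos: [606.1, -36.9, 178.1]
tool_rot: [0.762, 0.648, 0.0, 0.0]
contact_force: [0.2, 0.4, -1.1]
width: 48.7
grasp_force: 26.1
```

play_rows(
  motion=[
    [[0,0,-0.005,0,0,0,0.4],[0,0,-0.01,0,0,0,0.4],[0,0,-0.01,0,0,0,0.4]],
  ],
)

```text
time_s: 7.87
tcp_pos: [606.4, -36.6, 177.6]
tool_rot: [0.762, 0.648, 0.001, 0.0]
contact_force: [-2.0, 1.2, 4.9]
width: 48.3
grasp_force: 26.6
```

play_rows(
  motion=[
    [[0,0,-0.005,0,0,0,0.4],[0,0,-0.01,0,0,0,0.4],[0,0,-0.01,0,0,0,0.4]],
  ],
)

```text
time_s: 8.12
tcp_pos: [606.6, -36.2, 177.3]
tool_rot: [0.762, 0.648, 0.002, 0.001]
contact_force: [-5.0, 1.5, 11.5]
width: 48.7
grasp_force: 27.1
```

Contact felt. I ease up 3 mm and open gently.

play_rows(
  motion=[
    [[0,0,0.015,0,0,0,0.5],[0,0,0.015,0,0,0,0.6],[0,0,0.015,0,0,0,0.65],[0,0,0.015,0,0,0,0.7],[0,0,0.015,0,0,0,0.75]],
  ],
)

```text
time_s: 8.53
tcp_pos: [605.9, -36.8, 176.6]
tool_rot: [0.762, 0.648, -0.0, -0.0]
contact_force: [0.5, 0.5, -0.1]
width: 64.2
grasp_force: 0.0
```

play_rows(
  motion=[
    [[0,0,0,0,0,0,0.78],[0,0,0,0,0,0,0.78],[0,0,0,0,0,0,0.78],[0,0,0.05,0,0,0,0.78],[0,0,0.15,0,0,0,0.78]],
  ],
)

```text
time_s: 8.95
tcp_pos: [604.1, -36.7, 205.3]
tool_rot: [0.762, 0.648, -0.002, -0.002]
contact_force: [-0.0, 0.3, -0.2]
width: 66.8
grasp_force: 0.0
```

play_rows(
  motion=[
    [[0,0,0.15,0,0,0,0.78],[0,-0.05,0.3,0,0,0,0.78],[0,-0.18,0.4,0,0,0,0.78],[-0.02,-0.35,0.45,0,0,0,0.78],[-0.03,-0.5,0.45,0,0,0,0.6]],
  ],
)

```text
time_s: 9.37
tcp_pos: [601.5, -138.1, 301.7]
tool_rot: [0.761, 0.648, 0.002, 0.003]
contact_force: [0.4, 0.1, -1.4]
width: 55.8
grasp_force: 0.0
```

```bash
python3 - <<'E'
from h import *
w=snapshot('wrist');s=snapshot('scene')
st=ctrl.get_state();print(st['width'],st['contact_force'].round(1),st['tcp_pos'].round(1),st['joint_pos'].round(2))
cv2.imwrite('pics/w4.png',np.hstack([cv2.resize(w['frame'],(400,250)),cv2.resize(s['frame'][160:285,200:400],(400,250),interpolation=2)]))
for n,f in(('w',w),('s',s)):
    m=cv2.inRange(cv2.cvtColor(f['frame'],cv2.COLOR_BGR2HSV),(20,120,60),(35,255,255))
    for c in cv2.findContours(m,0,2)[0]:
        if cv2.contourArea(c)>100:
            (u,v),r=cv2.minEnclosingCircle(c);print(n,round(u),round(v),round(r),onz(f,(u,v),217).round())
E
```

```text
51.240814178738795 [-0.1  0.5 -0.3] [ 600.2 -141.   298.7] [-0.23  0.41  0.32  1.48 -0.    1.51]
w 247 198 20 [ 530. -135.  217.]
w 311 66 33 [608. -32. 217.]
s 196 266 11 [ 633. -490.  217.]
s 260 245 10 [ 674. -324.  217.]
s 323 194 8 [605. -29. 217.]
```

View pics/w4.png

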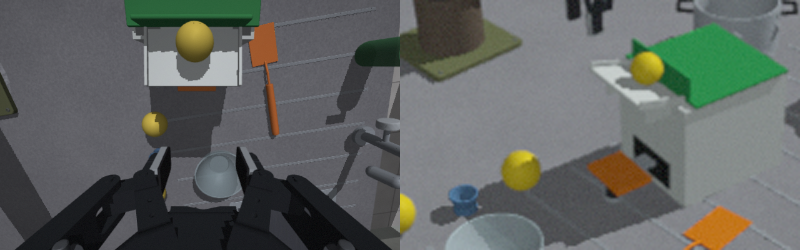

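The last view shows the lemon resting on the shelf against the lip at about (606,-31,217). The cup, bowl and spatula are untouched. Next I shut the fingers, tilt 40° and approach the pedal from the front.

play_rows(
  motion=[
    [[0,-0.02,0,0.055,-0.009,0,0.4],[-0.01,-0.04,0,0.11,-0.018,0,0.2],[-0.02,-0.05,0,0.165,-0.027,0,0],[-0.04,-0.05,0,0.22,-0.036,0,0],[-0.06,-0.05,0,0.275,-0.045,0,0]],
  ],
)

```text
time_s: 9.88
tcp_pos: [588.7, -146.8, 299.1]
tool_rot: [0.729, 0.62, 0.222, -0.186]
contact_force: [0.0, 0.5, -0.2]
width: -0.3
grasp_force: 0.0
```

play_rows(
  motion=[
    [[0,0,-0.1,0.054,-0.009,0,0],[0,0,-0.28,0.054,-0.009,0,0],[0,0,-0.46,0.054,-0.009,0,0],[0,0,-0.64,0.054,-0.009,0,0],[0,0,-0.8,0.054,-0.009,0,0]],
  ],
)

```text
time_s: 10.3
tcp_pos: [587.7, -146.5, 135.1]
tool_rot: [0.716, 0.608, 0.261, -0.222]
contact_force: [0.5, 0.8, 0.7]
width: 0.1
grasp_force: 0.0
```

play_rows(
  motion=[
    [[0,0,0,0,0,0,0],[0,0,0,0,0,0,0]],
  ],
)

```text
time_s: 10.47
tcp_pos: [587.2, -145.5, 136.6]
tool_rot: [0.716, 0.608, 0.26, -0.224]
contact_force: [0.6, -0.1, 1.4]
width: 0.6
grasp_force: 0.0
```

```bash
python3 - <<'E'
from h import *
from scipy.spatial.transform import Rotation as Ro
st=ctrl.get_state();R=Ro.from_quat(st['tool_rot']).as_matrix();p=st['tcp_pos']
print(st['time_s'],p.round(1),R[:,2].round(3),R[:,1].round(3),st['contact_force'].round(1),st['width'],st['joint_pos'].round(2))
pad=np.array([595.8,-99.9,47]); d=pad+[0,0,8]-p; print('to pad+8',d.round(1),(d/200).round(3))
s=snapshot('scene');
im=s['frame'].copy()
for X in (p,pad): print(proj(s,X)[0])
cv2.imwrite('pics/w5.png',cv2.resize(im[140:300,230:430],(750,600),interpolation=2))
E
```

```text
10.4667 [ 587.2 -145.5  136.6] [ 0.101  0.637 -0.764] [ 0.987 -0.161 -0.003] [ 0.6 -0.1  1.4] 0.5677054158583502 [-0.59  0.65  0.09  1.35  0.63  1.04]
to pad+8 [  8.6  45.6 -81.6] [ 0.043  0.228 -0.408]
[291.55950483 228.59704055]
[305.84308162 247.09954127]
```

View pics/w5.png

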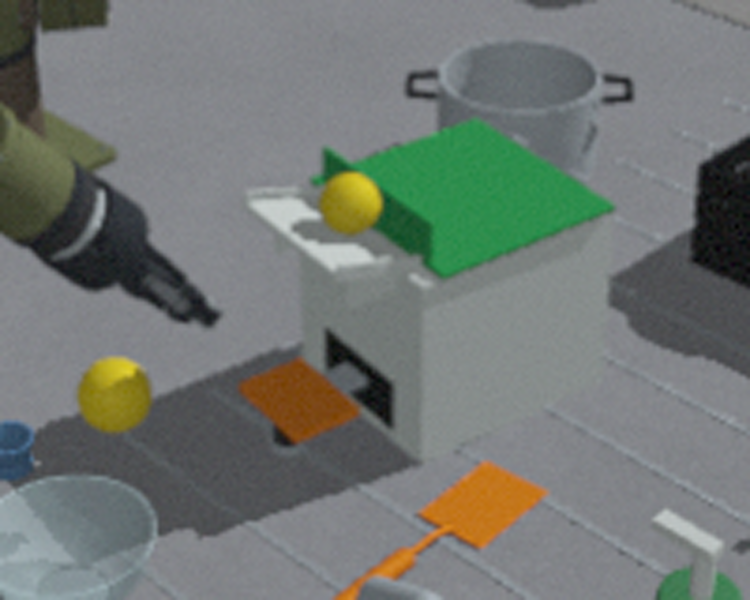

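The view shows the tilted, shut fingertips at crop (215,322), with the pedal below right of them at (298,400) and the lemon still against the lip. I move to just above pad.

play_rows(
  motion=[
    [[0.01,0.05,-0.08,0,0,0,0],[0.02,0.11,-0.17,0,0,0,0],[0.03,0.17,-0.26,0,0,0,0],[0.04,0.22,-0.33,0,0,0,0],[0.045,0.24,-0.38,0,0,0,0]],
  ],
)

```text
time_s: 10.93
tcp_pos: [598.7, -97.9, 63.4]
tool_rot: [0.715, 0.61, 0.262, -0.22]
contact_force: [-0.3, -0.4, 0.2]
width: -0.2
grasp_force: 0.0
```

play_rows(
  motion=[
    [[0,0,0,0,0,0,0],[0,0,-0.015,0,0,0,0],[0,0,-0.03,0,0,0,0],[0,0,-0.03,0,0,0,0]],
  ],
)

```text
time_s: 11.27
tcp_pos: [598.0, -99.7, 56.2]
tool_rot: [0.716, 0.609, 0.261, -0.22]
contact_force: [0.0, -0.7, 0.6]
width: 0.0
grasp_force: 0.0
```

play_rows(
  motion=[
    [[0,0,-0.01,0,0,0,0],[0,0,-0.02,0,0,0,0],[0,0,-0.02,0,0,0,0]],
  ],
)

```text
time_s: 11.52
tcp_pos: [597.0, -99.2, 51.0]
tool_rot: [0.716, 0.608, 0.261, -0.221]
contact_force: [0.3, -0.1, 0.2]
width: -0.3
grasp_force: 0.0
```

play_rows(
  motion=[
    [[0,0,-0.005,0,0,0,0],[0,0,-0.01,0,0,0,0],[0,0,-0.015,0,0,0,0],[0,0,-0.02,0,0,0,0]],
  ],
)

```text
time_s: 11.85
tcp_pos: [597.0, -98.9, 47.0]
tool_rot: [0.716, 0.609, 0.261, -0.221]
contact_force: [0.3, -0.1, -1.0]
width: -0.1
grasp_force: 0.0
```

play_rows(
  motion=[
    [[0,0,-0.005,0,0,0,0],[0,0,-0.01,0,0,0,0],[0,0,-0.015,0,0,0,0],[0,0,-0.02,0,0,0,0]],
  ],
)

```text
time_s: 12.18
tcp_pos: [597.1, -98.8, 43.0]
tool_rot: [0.716, 0.609, 0.261, -0.221]
contact_force: [0.5, -0.5, -0.4]
width: -0.5
grasp_force: 0.0
```

play_rows(
  motion=[
    [[0,0,-0.005,0,0,0,0],[0,0,-0.01,0,0,0,0],[0,0,-0.015,0,0,0,0],[0,0,-0.02,0,0,0,0]],
  ],
)

```text
time_s: 12.52
tcp_pos: [597.1, -98.8, 39.0]
tool_rot: [0.716, 0.609, 0.261, -0.221]
contact_force: [0.3, -0.2, 0.7]
width: 0.3
grasp_force: 0.0
```

play_rows(
  motion=[
    [[0,0,-0.005,0,0,0,0],[0,0,-0.01,0,0,0,0],[0,0,-0.015,0,0,0,0]],
  ],
)

```text
time_s: 12.77
tcp_pos: [597.0, -98.8, 36.0]
tool_rot: [0.716, 0.609, 0.261, -0.221]
contact_force: [-0.2, -0.4, 0.4]
width: -0.2
grasp_force: 0.0
```

play_rows(
  motion=[
    [[0,0,-0.005,0,0,0,0],[0,0,-0.01,0,0,0,0],[0,0,-0.015,0,0,0,0]],
  ],
)

```text
time_s: 13.02
tcp_pos: [597.1, -98.8, 33.0]
tool_rot: [0.716, 0.609, 0.261, -0.221]
contact_force: [1.2, 0.5, 1.2]
width: -0.3
grasp_force: 0.0
```

play_rows(
  motion=[
    [[0,0,-0.005,0,0,0,0],[0,0,-0.01,0,0,0,0],[0,0,-0.015,0,0,0,0]],
  ],
)

```text
time_s: 13.27
tcp_pos: [597.1, -98.8, 30.0]
tool_rot: [0.716, 0.609, 0.261, -0.221]
contact_force: [0.7, -0.4, 0.4]
width: 0.3
grasp_force: 0.0
```

```bash
python3 - <<'E'
from h import *
from scipy.spatial.transform import Rotation as Ro
s=snapshot('scene');st=ctrl.get_state();z=Ro.from_quat(st['tool_rot']).as_matrix()[:,2]
p0=np.array([587.2,-145.5,136.6])
for k in(0,5,10,15,20,25): print(k,proj(s,p0-k*z)[0].round(1),'now',proj(s,st['tcp_pos']-k*z)[0].round(1))
f=s['frame'];hsv=cv2.cvtColor(f,cv2.COLOR_BGR2HSV)
print('orange rows/cols now'); m=cv2.inRange(hsv,(5,150,70),(16,255,255))
g=cv2.cvtColor(f,cv2.COLOR_BGR2GRAY)
for r in range(232,262): print(r,''.join('O' if m[r,c] else ('#' if g[r,c]<45 else '.') for c in range(275,335)))
E
```

```text
0 [291.6 228.6] now [306.5 251.4]
5 [290.6 227.9] now [305.7 250.8]
10 [289.6 227.2] now [304.7 250.2]
15 [288.6 226.5] now [303.8 249.6]
20 [287.6 225.8] now [302.9 249. ]
25 [286.6 225.1] now [302.  248.4]
orange rows/cols now
232 #######....##.............................#####.............
233 #####...#..###.............................#####............
234 ##########..#.#...........................#######...........
235 ###########..####..........................########.........
236 ##########.....###................OO.......####.####........
237 #########.##....###............OOOOOO......#.....####.......
238 ############.....####.......OOOOOOOOOO.............###......
239 ###########......####.....OOOO.OO.OOOOO.............####....
240 ##########.......#####..OOOOOOOOOOOOOOOOO............####...
241 #.....#####.......#####.OOOOOOOOOOOOOOOOOO............####..
242 .......#####........####..OOOOOOOOOOOOOOOOO..........######.
243 ........#####........####...OOOOOOOOOOOOOOOO.........######.
244 ...........####.......####...OOOOOOOOOOOOOOOO.....#########.
245 ............####......
[... 378 characters left out ...]
.................OOOOOOO.OOOO.OOOOOOOOO........##.
252 ............................OOOOOOOOOOOOOOOOOOO...........#.
253 .............................OOOOO.OOOOOOOOOO...............
254 .............................OOOOOOOOOOOOO..................
255 .............................#OOOOOOOOOO....................
256 .............................##OOOOOOO......................
257 .............................###.OO.........................
258 ..............................###...........................
259 ............................................................
260 ............................................................
261 ............................................................
```

The fingertips end about 20 mm short of the nominal TCP, so they sit at the pedal's outer edge. I raise, shift 13 mm towards the caddy, then feel down.

play_rows(
  motion=[
    [[0,0,0.03,0,0,0,0],[0.005,0.03,0.05,0,0,0,0],[0.01,0.064,0.05,0,0,0,0],[0.01,0.064,0.03,0,0,0,0],[0.01,0.064,0.01,0,0,0,0]],
  ],
)

```text
time_s: 13.73
tcp_pos: [599.2, -85.5, 32.2]
tool_rot: [0.716, 0.609, 0.261, -0.221]
contact_force: [0.3, 0.1, -0.5]
width: -0.2
grasp_force: 0.0
```

play_rows(
  motion=[
    [[0,0,-0.005,0,0,0,0],[0,0,-0.01,0,0,0,0],[0,0,-0.01,0,0,0,0]],
  ],
)

```text
time_s: 13.98
tcp_pos: [599.2, -85.5, 30.7]
tool_rot: [0.716, 0.608, 0.262, -0.222]
contact_force: [-0.3, 1.4, 3.8]
width: -0.3
grasp_force: 2.0
```

play_rows(
  motion=[
    [[0,0,-0.005,0,0,0,0],[0,0,-0.01,0,0,0,0],[0,0,-0.01,0,0,0,0]],
  ],
)

```text
time_s: 14.23
tcp_pos: [599.3, -85.4, 28.8]
tool_rot: [0.716, 0.608, 0.262, -0.222]
contact_force: [-0.7, 0.5, 5.7]
width: -0.2
grasp_force: 2.5
```

play_rows(
  motion=[
    [[0,0,-0.005,0,0,0,0],[0,0,-0.01,0,0,0,0],[0,0,-0.01,0,0,0,0]],
  ],
)

```text
time_s: 14.48
tcp_pos: [599.3, -85.4, 26.9]
tool_rot: [0.716, 0.608, 0.262, -0.222]
contact_force: [-1.0, 0.8, 6.1]
width: 0.1
grasp_force: 2.6
```

play_rows(
  motion=[
    [[0,0,-0.005,0,0,0,0],[0,0,-0.01,0,0,0,0],[0,0,-0.015,0,0,0,0],[0,0,-0.02,0,0,0,0],[0,0,-0.025,0,0,0,0]],
  ],
)

```text
time_s: 14.9
tcp_pos: [599.3, -85.0, 22.2]
tool_rot: [0.716, 0.608, 0.262, -0.222]
contact_force: [0.0, 2.1, 6.1]
width: -0.0
grasp_force: 3.0
```

play_rows(
  motion=[
    [[0,0,-0.005,0,0,0,0],[0,0,-0.01,0,0,0,0],[0,0,-0.015,0,0,0,0],[0,0,-0.02,0,0,0,0],[0,0,-0.025,0,0,0,0]],
  ],
)

```text
time_s: 15.32
tcp_pos: [599.4, -84.4, 17.5]
tool_rot: [0.715, 0.608, 0.263, -0.222]
contact_force: [-0.5, 3.7, 6.6]
width: -0.2
grasp_force: 3.0
```

play_rows(
  motion=[
    [[0,0,-0.005,0,0,0,0],[0,0,-0.01,0,0,0,0]],
  ],
)

```text
time_s: 15.48
tcp_pos: [599.4, -84.4, 15.5]
tool_rot: [0.715, 0.608, 0.263, -0.222]
contact_force: [-0.4, 3.8, 8.1]
width: -0.2
grasp_force: 3.7
```

play_rows(
  motion=[
    [[0,0,-0.005,0,0,0,0],[0,0,-0.005,0,0,0,0]],
  ],
)

```text
time_s: 15.65
tcp_pos: [599.5, -84.4, 15.3]
tool_rot: [0.715, 0.608, 0.263, -0.223]
contact_force: [-1.1, 3.2, 10.3]
width: 0.1
grasp_force: 5.0
```

play_rows(
  motion=[
    [[0,0,-0.005,0,0,0,0],[0,0,-0.005,0,0,0,0]],
  ],
)

```text
time_s: 15.82
tcp_pos: [599.6, -84.3, 15.1]
tool_rot: [0.715, 0.608, 0.263, -0.223]
contact_force: [-2.5, 2.4, 14.4]
width: 0.0
grasp_force: 6.9
```

play_rows(
  motion=[
    [[0,0,-0.005,0,0,0,0],[0,0,-0.005,0,0,0,0]],
  ],
)

```text
time_s: 15.98
tcp_pos: [599.7, -84.3, 15.0]
tool_rot: [0.716, 0.607, 0.264, -0.223]
contact_force: [-4.2, 1.6, 18.5]
width: 0.1
grasp_force: 9.0
```

The pedal is firmly on its buffer: force has gone from 6.5 to 18.5 N with no further travel. I hold and check for the lemon.

play_rows(
  motion=[
    [[0,0,0,0,0,0,0],[0,0,0,0,0,0,0],[0,0,0,0,0,0,0],[0,0,0,0,0,0,0],[0,0,0,0,0,0,0]],
  ],
)

```text
time_s: 16.4
tcp_pos: [599.7, -84.3, 15.0]
tool_rot: [0.716, 0.607, 0.264, -0.223]
contact_force: [-3.0, 1.7, 18.0]
width: -0.2
grasp_force: 8.9
```

```bash
cat > chk.py <<'E'
from h import *
st=ctrl.get_state();print(st['time_s'],st['tcp_pos'].round(1),st['contact_force'].round(1))
for n in('scene','top'):
    s=snapshot(n);hsv=cv2.cvtColor(s['frame'],cv2.COLOR_BGR2HSV)
    for nm,a,b in(('y',(20,120,60),(35,255,255)),('g',(55,150,60),(75,255,255)),('b',(98,90,60),(115,255,255))):
        k,l,q,c=cv2.connectedComponentsWithStats(cv2.inRange(hsv,a,b))
        print(n,nm,[(c[i].round().astype(int).tolist(),q[i].tolist()) for i in range(1,k) if q[i,4]>20])
E
python3 chk.py
```

```text
16.4 [599.7 -84.3  15. ] [-3.   1.7 18. ]
scene y [([260, 245], [251, 235, 19, 20, 290]), ([197, 267], [187, 257, 21, 21, 345])]
scene g [([351, 171], [321, 151, 71, 43, 671])]
scene b [([61, 173], [24, 141, 74, 67, 3218]), ([13, 199], [0, 167, 35, 62, 1425]), ([494, 222], [490, 211, 7, 25, 92]), ([232, 260], [225, 252, 14, 16, 174])]
top y [([396, 242], [386, 233, 20, 20, 310])]
top g []
top b [([236, 57], [233, 53, 7, 11, 30]), ([423, 246], [421, 241, 9, 13, 22])]
```

The lemon has gone from the shelf in both views and the lid is up. I hold a moment more, then ease the pedal up slowly.

play_rows(
  motion=[
    [[0,0,0,0,0,0,0],[0,0,0,0,0,0,0],[0,0,0,0,0,0,0],[0,0,0,0,0,0,0],[0,0,0,0,0,0,0]],
  ],
)

```text
time_s: 16.92
tcp_pos: [599.7, -84.3, 15.0]
tool_rot: [0.716, 0.607, 0.264, -0.223]
contact_force: [-3.4, 2.0, 18.1]
width: -0.2
grasp_force: 8.9
```

play_rows(
  motion=[
    [[0,0,0.003,0,0,0,0],[0,0,0.006,0,0,0,0],[0,0,0.009,0,0,0,0],[0,0,0.012,0,0,0,0],[0,0,0.015,0,0,0,0]],
  ],
)

```text
time_s: 17.33
tcp_pos: [599.4, -84.5, 15.8]
tool_rot: [0.715, 0.608, 0.263, -0.222]
contact_force: [0.6, 2.3, 6.1]
width: -0.1
grasp_force: 2.9
```

play_rows(
  motion=[
    [[0,0,0.003,0,0,0,0],[0,0,0.006,0,0,0,0],[0,0,0.009,0,0,0,0],[0,0,0.012,0,0,0,0],[0,0,0.015,0,0,0,0]],
  ],
)

```text
time_s: 17.75
tcp_pos: [599.4, -84.8, 18.3]
tool_rot: [0.716, 0.608, 0.262, -0.222]
contact_force: [0.7, 3.4, 6.5]
width: -0.1
grasp_force: 2.9
```

play_rows(
  motion=[
    [[0,0,0.003,0,0,0,0],[0,0,0.006,0,0,0,0],[0,0,0.009,0,0,0,0],[0,0,0.012,0,0,0,0],[0,0,0.015,0,0,0,0]],
  ],
)

```text
time_s: 18.17
tcp_pos: [599.3, -85.2, 21.1]
tool_rot: [0.716, 0.608, 0.262, -0.222]
contact_force: [-0.3, 2.0, 5.5]
width: 0.2
grasp_force: 2.9
```

play_rows(
  motion=[
    [[0,0,0.003,0,0,0,0],[0,0,0.006,0,0,0,0],[0,0,0.009,0,0,0,0],[0,0,0.012,0,0,0,0],[0,0,0.015,0,0,0,0]],
  ],
)

```text
time_s: 18.58
tcp_pos: [599.3, -85.5, 24.0]
tool_rot: [0.716, 0.608, 0.262, -0.222]
contact_force: [-0.2, 0.3, 6.5]
width: -0.3
grasp_force: 2.9
```

play_rows(
  motion=[
    [[0,0,0.003,0,0,0,0],[0,0,0.006,0,0,0,0],[0,0,0.009,0,0,0,0],[0,0,0.012,0,0,0,0],[0,0,0.015,0,0,0,0]],
  ],
)

```text
time_s: 19.0
tcp_pos: [599.3, -85.6, 26.9]
tool_rot: [0.716, 0.608, 0.262, -0.222]
contact_force: [-0.7, 1.4, 6.0]
width: -0.1
grasp_force: 2.8
```

play_rows(
  motion=[
    [[0,0,0.003,0,0,0,0],[0,0,0.006,0,0,0,0],[0,0,0.009,0,0,0,0],[0,0,0.012,0,0,0,0],[0,0,0.015,0,0,0,0]],
  ],
)

```text
time_s: 19.42
tcp_pos: [599.2, -85.8, 29.8]
tool_rot: [0.716, 0.608, 0.262, -0.222]
contact_force: [-0.7, -0.7, 5.1]
width: 0.1
grasp_force: 2.8
```

play_rows(
  motion=[
    [[0,0,0.002,0,0,0,0],[0,0,0.004,0,0,0,0],[0,0,0.006,0,0,0,0],[0,0,0.008,0,0,0,0],[0,0,0.01,0,0,0,0]],
  ],
)

```text
time_s: 19.83
tcp_pos: [599.2, -85.8, 31.8]
tool_rot: [0.716, 0.608, 0.262, -0.222]
contact_force: [-1.1, 1.1, 5.6]
width: -0.2
grasp_force: 2.7
```

play_rows(
  motion=[
    [[0,0,0.003,0,0,0,0],[0,0,0.006,0,0,0,0],[0,0,0.01,0,0,0,0],[0,0,0.014,0,0,0,0],[0,0,0.018,0,0,0,0]],
  ],
)

```text
time_s: 20.25
tcp_pos: [598.7, -86.1, 34.3]
tool_rot: [0.716, 0.609, 0.26, -0.221]
contact_force: [0.7, 0.1, 0.1]
width: -0.0
grasp_force: 0.0
```

play_rows(
  motion=[
    [[0,-0.02,0.03,0,0,0,0],[-0.01,-0.08,0.1,0,0,0,0],[-0.02,-0.17,0.22,0,0,0,0],[-0.03,-0.26,0.34,0,0,0,0],[-0.04,-0.34,0.46,0,0,0,0]],
  ],
)

```text
time_s: 20.67
tcp_pos: [590.6, -155.0, 127.9]
tool_rot: [0.716, 0.609, 0.261, -0.221]
contact_force: [0.3, -0.4, -0.7]
width: -0.3
grasp_force: 0.0
```

play_rows(
  motion=[
    [[0,-0.05,0.15,0,0,0,0],[0,-0.1,0.3,0,0,0,0],[0,-0.1,0.45,0,0,0,0],[0,-0.1,0.45,0,0,0,0],[0,-0.1,0.45,0,0,0,0]],
  ],
)

```text
time_s: 21.08
tcp_pos: [591.9, -175.3, 218.8]
tool_rot: [0.716, 0.609, 0.261, -0.219]
contact_force: [0.2, 0.4, -0.6]
width: -0.1
grasp_force: 0.0
```

```bash
python3 chk.py
```

```text
21.0833 [ 591.9 -175.3  218.8] [ 0.2  0.4 -0.6]
scene y [([260, 245], [251, 235, 19, 20, 295]), ([197, 267], [187, 257, 21, 21, 345])]
scene g [([353, 192], [314, 172, 79, 42, 1713])]
scene b [([61, 173], [24, 141, 74, 67, 3219]), ([13, 199], [0, 167, 35, 62, 1424]), ([494, 222], [491, 211, 6, 26, 94]), ([232, 260], [225, 252, 14, 16, 179])]
top y [([396, 242], [386, 233, 20, 19, 283]), ([462, 257], [453, 248, 19, 20, 255])]
top g []
top b [([236, 57], [233, 53, 7, 11, 30]), ([431, 248], [427, 242, 8, 13, 67])]
```

The lid is shut, with the same green area and position as at the start. The lemon is gone, the egg cup is in place, the decoy lemons haven't moved and the robot is clear of everything.

```bash
python3 -c "
from bench import ctrl
print(ctrl.hand_in())"
```

```text
the job is handed in; nothing more can be done
None
```

The job is handed in: the 50 mm lemon rolled into the caddy with the pedal held on its buffer, the lid came down over about 2.5 s, and the egg cup is standing with nothing else touched.

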